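# Move the jet rack to the blue hook

## Task

Take the rack of brass jets with the red grip, hanging on the grey hook stand, and hang it on the empty blue hook stand: lift it off, carry it level without setting it down or letting go of it anywhere on the way, and lower it until its crossbar lies in the dip of both blue prongs, centred and square to them, before you let go. Leave the green glass jar standing where it is.

Things in the scene. Friction and masses are not known exactly. Their poses are not given: they have to be found in the camera images.
- jet_rack: Loose rack, 0.17-0.34 kg: aluminium tray 60 (x) x 130 (y) x 22 mm holding brass jets. Uprights (inner faces y +-60) carry a crossbar along y, 10 mm wide, underside at z 80, top 88 mm. Above its middle, on a thin stem, a red 22 x 22 mm grip from z 110 to 150: pinch this from above, any face pair. Origin: centre of tray underside, z up. Starts hung, axes parallel to grey stand's. Black-grip rack: not this.
- grey_hook: Grey fixed stand where the rack hangs. From a post (face x +77 mm) two 8 mm prongs, at y +-25, reach toward -x with a 44 mm long flat dip (top z 125) then upturned tips (x -44, z 145; post top z 145). Origin: on bench below dip centre; z up. To unhook: raise the rack 20-45 mm (bar over tips, tray under prongs), draw it out along -x 80 mm or more.
- blue_hook: Blue fixed stand, empty, same shape, sizes and axes as grey_hook; unlike it only in colour. The rack goes on in reverse: tray under the prongs, bar over the tips, in along +x, down. Hung right, the rack's origin is at x 0, y 0, z 45 mm here, crossbar along y (either way round). A third such stand, yellow (145 mm tall), may stand between: carry over it or round it.
- sight_jar: Green glass jar with steel cap, 56 mm diameter, 90 mm tall, 220 g, loose on the bench off to one side. Origin: centre of its underside, z up. Leave it alone. The other loose bystanders stand behind the hooks or off to the sides; those in front of the hooks are under 35 mm tall.
Things that resemble listed ones, but are neither listed nor needed, are in the scene too. There is more than one size of the blue_hook; the one meant has the size given above.

How it is judged:
By the outcome, as a careful person would: the job done as asked, in the order asked, and still so for the second after the job is handed in, with the robot touching nothing.
It also fails if it takes over 48 s, if anything falls off the work surface, if the arm or the gripper's body presses on something with over 40 N, if the wrist force passes 120 N, or if a joint passes its speed limit or range.

## Robot

A 6-joint arm with a two-finger parallel gripper is mounted at the origin on the work surface. World frame = base frame: x ahead of the robot, y to its left, z up, the work surface at z = 0. Lengths are in m, angles in rad, forces in N, time in s.
With the tool pointing down it reaches from about 0.275 to 0.725 m from the base axis. Payload 5.6 kg.
Tool frame: the origin (TCP) lies midway between the tips of the shut fingers; the grasp point (between the pads) lies 19 mm behind it; z points along the fingers, x is the direction in which the jaws open and shut, and the axes are right-handed (so a half turn about z gives the same grasp; the last joint's range is limited). The gripper opens to 85 mm and grips with 20 to 120 N. Pads are 22 mm wide; open, the fingers measure 114 mm over their backs; the gripper's body (76 mm by 85 mm) begins 54 mm behind the grasp point. The pads swing forward as they close: fully open they stand 13 mm farther back than shut.
Start: joints at [1.61, 0.255, 0.108, 0, -1.424, -0.285], TCP at [0.134, 0.533, 0.231] pointing down, gripper open.
Joint ranges: [-2.95, 2.95], [-1.21, 1.97], [-1.09, 1.5], [-2.87, 1.71], [-2.94, -0.07], [-3.05, 3.05]. Speed limits (rad/s): [2.57, 2.57, 3.14, 3.14, 3.14, 3.14].

## Interface

Orientations are given as a unit quaternion [x, y, z, w].
In Python, from workcell import robot, read_camera gives the robot as it stands.
- The arm moves only by the tool drive_tool, never from a script. Its argument "commands" is a list of rows, each a list of 5 numbers: the closure, from -1 (fully open) to 1 (shut), so that 0 is half open, then the shift along the world's x, y, z in mm, then the turn about the world's z in rad. In form: [[hand, dx, dy, dz, twist], ...]. A call has 1 to 5 rows; each row is the pose to reach, as a shift and turn from the pose commanded when the call began; what a row does not reach only later rows make up. A row lasts 1/8 s, in which the tool goes at most 62.5 mm and 10.7 degrees, less where a joint would pass 70% of its speed; a pose out of reach is approached as far as the arm can. A call with a gripper value outside its range is refused whole. The fingers move at their own pace and stop on an object; "force" is the grip in N (left out, the last holds). Time passes only in rows, so rows that repeat a pose let the fingers close. It gives the time, the measured TCP pose, the force and the opening at its end, in the units of the state.
- robot.sense(): the state, without advancing time (a new reading comes with each control period).
- read_camera(name): name is "scene" or "top" or "wrist"; returns a dict with "color" (480x640x3 uint8, blue, green, red), "intrinsics" (3x3 intrinsics, pixels), "extrinsics" (4x4, takes a point from world to camera coordinates). Camera axes: x right, y down, z forward; pixel columns grow to the right and rows downward; lengths in m; the calibration is good to about 2 mm. A picture is of the moment at which its call begins. There is no depth.
- robot.job_done(): hands the job in, once; it reports no verdict.
The state is a dict: "time_s": time; "qpos": joint angles; "joint_velocities": joint speeds; "effort": joint torques, N m; "position": TCP position; "ee_rot": TCP orientation; "contact_force": force on the tool from outside, world axes, zero at the start; "ft_torque": the same for the moment, N m; "gripper_width": finger opening in m.
Only numpy, scipy, OpenCV 4.12 (cv2) and the standard library are available. Lean on these libraries where they do the work, as an engineer would, in place of code of your own. Each camera call takes 0.05 s, during which the arm holds its last target. There are 200 camera calls.

## Working session

There is one attempt and no reset: what is moved stays moved. The work goes in short steps, Python scripts to look and compute and a tool call to move; the robot and the scene stay as the last step left them, time stands still between calls to the robot, and variables do not carry over. Pictures are saved under pics/ and viewed, about 8 in all and at most 12, crops included, and the job is handed in when it is done.

Besides the shell and the picture viewer there is one more tool, called after "Request:" by a JSON object that holds its "name" and its "arguments". drive_tool: Moves the arm, as the interface text tells. Its arguments: {"type":"object","properties":{"commands":{"type":"array"},"force":{"type":"number"}},"required":["commands"]}

```bash
mkdir -p pics; ls; cat > h.py <<'E'
import numpy as np, cv2
from workcell import robot, read_camera
def save(name,fn):
    c=read_camera(name); cv2.imwrite('pics/'+fn+'.png',c['color']); np.savez('pics/'+fn+'.npz',K=c['intrinsics'],E=c['extrinsics']); return c
def load(fn):
    d=np.load('pics/'+fn+'.npz'); return cv2.imread('pics/'+fn+'.png'),d['K'],d['E']
def ray(K,E,u,v,z):
    R,t=E[:3,:3],E[:3,3]; o=-R.T@t; d=R.T@np.linalg.solve(K,[u,v,1]); return o+d*(z-o[2])/d[2]
def proj(K,E,p):
    q=K@(E[:3,:3]@np.array(p)+E[:3,3]); return q[:2]/q[2]
E
python3 - <<'E'
from h import *
for n in('top','scene'):
    c=save(n,n+'0'); E=c['extrinsics']; print(n,-E[:3,:3].T@E[:3,3],E[2,:3],c['intrinsics'][0,0])
print(robot.sense())
E
```

```text
pics
top [ 0.25948459 -0.03030976  1.46108658] [ 0.10903988  0.01031798 -0.99398382] 529.4689586643138
scene [ 1.223992  -1.0654354  0.9050271] [-0.50034149  0.67391244 -0.5435995 ] 604.3267201481955
{'time_s': 0.1, 'qpos': array([ 1.60962831e+00,  2.55685183e-01,  1.07104130e-01, -4.08099469e-04,
       -1.42392579e+00, -2.84592759e-01]), 'joint_velocities': array([ 4.28356276e-04, -1.74719404e-03,  1.46418967e-03,  4.04230471e-03,
        9.56802192e-04, -9.53013377e-05]), 'effort': array([-3.46554567e-03, -3.87602377e+01,  2.38473326e+01,  5.37798956e+00,
       -3.79935344e-03,  9.85904819e-06]), 'position': array([0.13366094, 0.53303558, 0.23047799]), 'ee_rot': array([-6.15080011e-01,  7.88464209e-01, -5.76365171e-04, -6.63325889e-04]), 'contact_force': array([-0.09964548,  0.91098689, -0.08278159]), 'ft_torque': array([-0.00636253, -0.02257707, -0.05737072]), 'gripper_width': 0.08521463628858357}
```

View pics/top0.png

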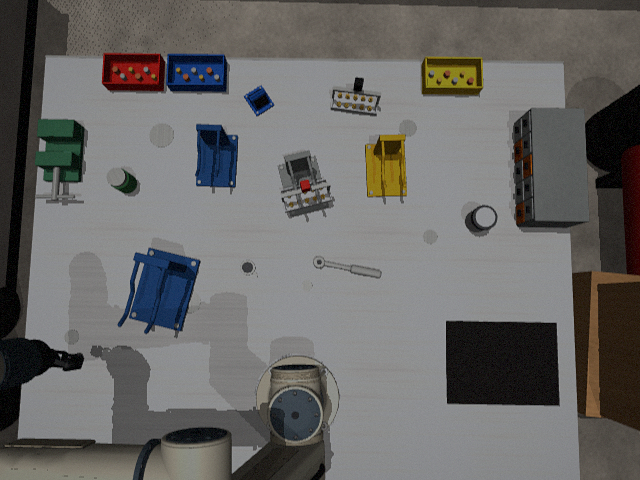

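View pics/scene0.png

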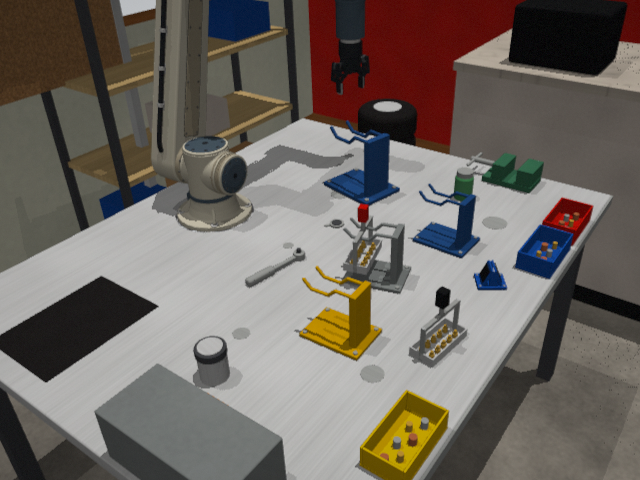

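Top view: the red grip is at about (306,186) on the grey stand. There are two blue stands: a small one at (217,160), the same size as the yellow one, and a large one at (165,290). The jar is at (122,180). I'll look closer at both.

```bash
python3 - <<'E'
from h import *
a=cv2.imread('pics/top0.png')[110:225,185:345]; b=cv2.imread('pics/scene0.png')[175:295,325:485]
a=cv2.resize(a,(640,460),interpolation=cv2.INTER_CUBIC)
cv2.imwrite('pics/c1.png',a)
cv2.imwrite('pics/c2.png',cv2.resize(b,(800,600),interpolation=cv2.INTER_CUBIC))
E
```

```text
(no output)
```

View pics/c1.png

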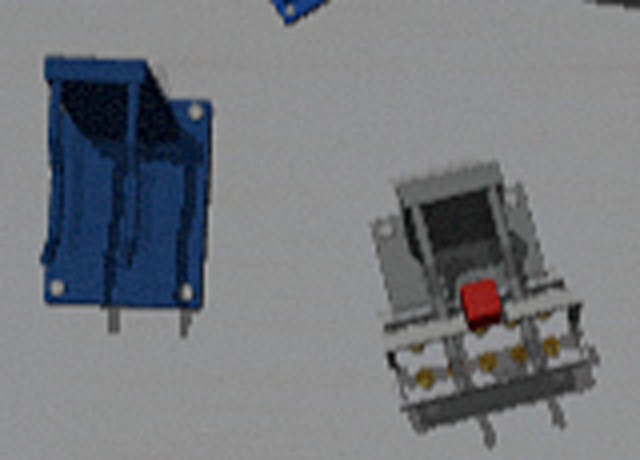

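View pics/c2.png

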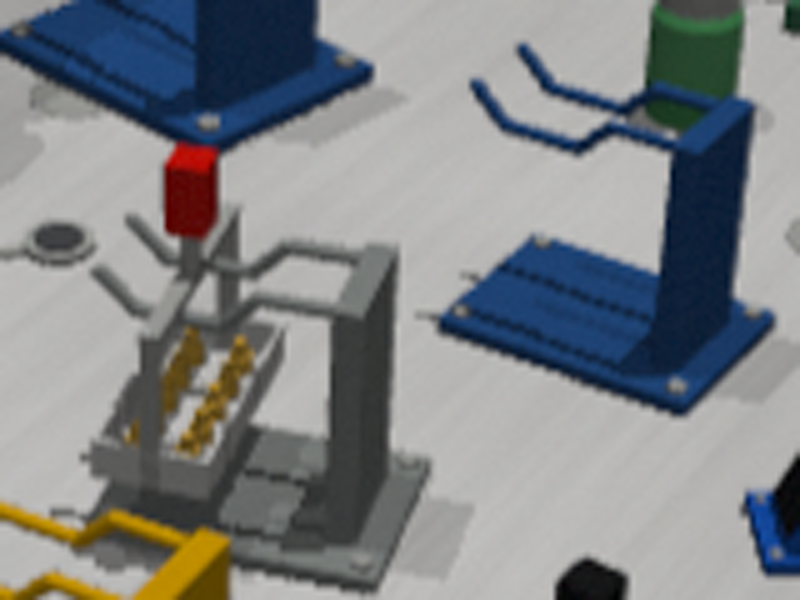

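```bash
python3 - <<'E'
from h import *
_,K,E=load('top0'); _,K2,E2=load('scene0')
T=lambda u,v:(u/4+185-.4,v/4+110-.4); S=lambda u,v:(u/5+325-.4,v/5+175-.4)
def tri(a,b):
    X=cv2.triangulatePoints(K@E[:3],K2@E2[:3],np.array(a,float),np.array(b,float)); return (X[:3]/X[3]).ravel().round(4)
for n,p,z in [('blue tipL',(47,262),.145),('blue tipR',(128,262),.145),('blue post frontL',(45,80),.145),('blue postR',(150,80),.145),('grip top',(481,297),.195),('grey postL',(405,195),.145),('grey postR',(502,180),.145),('barL',(388,333),.133),('barR',(580,297),.133),('baseFL',(45,303),.008),('baseFR',(202,308),.008),('baseBR',(212,100),.008)]:
    print(n,ray(K,E,*T(*p),z).round(4))
print('tri blue tips',tri(T(47,262),S(522,48)),tri(T(128,262),S(476,85)))
print('tri post R back',tri(T(145,58),S(752,103)))
print('tri grip top',tri(T(481,297),S(192,150)), 'grey tip')
E
```

```text
blue tipL [0.5684 0.2655 0.145 ]
blue tipR [0.569 0.214 0.145]
blue post frontL [0.6873 0.2713 0.145 ]
blue postR [0.6881 0.2039 0.145 ]
grip top [ 0.5384 -0.0112  0.195 ]
grey postL [0.6148 0.039  0.145 ]
grey postR [ 0.6254 -0.0226  0.145 ]
barL [0.5279 0.0487 0.133 ]
barR [ 0.5528 -0.0734  0.133 ]
baseFL [0.5712 0.2966 0.008 ]
baseFR [0.5691 0.1866 0.008 ]
baseBR [0.7188 0.184  0.008 ]
tri blue tips [0.5704 0.2674 0.1375] [0.5707 0.2154 0.1383]
tri post R back [0.7119 0.2139 0.1652]
tri grip top [ 0.5383 -0.0111  0.1956] grey tip
```

Blue (small) tip-to-post length is about 118 mm and its prong spacing is about 51 mm, so it has the listed size. Its origin is ≈ (0.612, 0.239) with yaw ≈ -0.02. The grip is at ≈ (0.538, -0.011), z 195 as expected, with grey yaw ≈ 0.2. Next I'll move to a spot where the wrist camera can see.

Request:
{"name": "drive_tool", "arguments": {"commands": [[-1,20,-20,40,-0.18],[-1,75,-75,80,-0.36],[-1,135,-135,120,-0.54],[-1,195,-190,140,-0.72],[-1,250,-245,150,-0.9]], "force": 40}}

```text
time_s: 0.72
position: [0.3205, 0.3496, 0.3615]
ee_rot: [-0.208, 0.978, 0.0, 0.0]
contact_force: [1.5, 1.5, 0.4]
gripper_width: 0.0855
```

Request:
{"name": "drive_tool", "arguments": {"commands": [[-1,30,-45,0,-0.18],[-1,60,-90,0,-0.227],[-1,60,-90,0,-0.227],[-1,60,-90,0,-0.227]]}}

```text
time_s: 1.23
position: [0.3795, 0.261, 0.3604]
ee_rot: [-0.099, 0.995, -0.0, -0.0]
contact_force: [-0.7, 0.8, 0.2]
gripper_width: 0.0857
```

```bash
python3 - <<'E'
from h import *
c=save('wrist','w1');E=c['extrinsics'];s=robot.sense();print(s['position'],s['qpos'],-E[:3,:3].T@E[:3,3],E[2,:3])
for p in [(.538,-.011,.195),(.569,.214,.145),(.569,.2655,.145),(.687,.24,.145)]: print(proj(c['intrinsics'],E,p))
E
```

```text
[0.3792408  0.26147018 0.36041074] [ 9.45078841e-01  7.16103378e-02  2.09289524e-01 -4.08650542e-04
 -1.70909794e+00 -7.46501459e-01] [0.39452462 0.18706041 0.50271991] [-0.0587232   0.29005577 -0.95520639]
[ 165.33402277 -212.36188067]
[140.80111092 123.45411581]
[138.60482568 174.08997114]
[ 21.34989445 125.94296172]
```

View pics/w1.png

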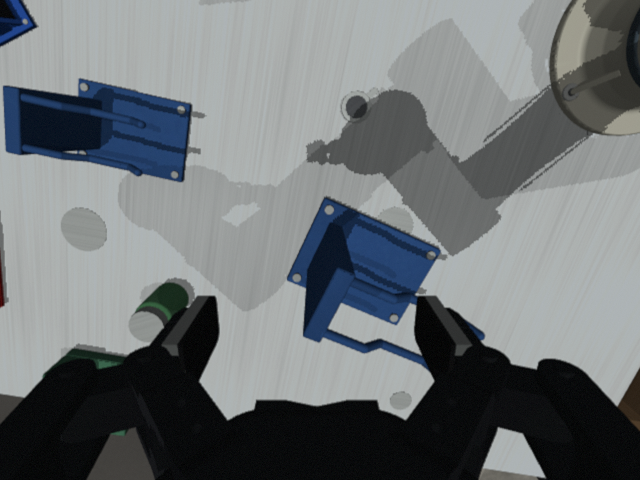

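The wrist view confirms the blue tips at (145,123) and (140,174), within about 4 px of where I predicted. I'll look at blue from directly above, then at the grip.

Request:
{"name": "drive_tool", "arguments": {"commands": [[-1,50,-8,0,0],[-1,100,-16,0,0],[-1,150,-25,0,0],[-1,150,-25,0,0],[-1,150,-25,0,0]]}}

```text
time_s: 1.9
position: [0.5293, 0.2371, 0.3603]
ee_rot: [-0.099, 0.995, -0.0, -0.0]
contact_force: [-0.4, -0.4, 0.3]
gripper_width: 0.0853
```

```bash
python3 - <<'E'
from h import *
save('wrist','w2');print(robot.sense()['position'])
E
```

```text
[0.52889229 0.23699891 0.36100418]
```

Request:
{"name": "drive_tool", "arguments": {"commands": [[-1,-20,-50,0,0],[-1,-30,-100,0,0],[-1,-30,-150,0,0],[-1,-30,-200,0,0],[-1,-30,-240,0,0]]}}

```text
time_s: 2.58
position: [0.4984, -0.0047, 0.3621]
ee_rot: [-0.1, 0.995, 0.0, 0.001]
contact_force: [0.9, 0.9, -0.7]
gripper_width: 0.0855
```

Request:
{"name": "drive_tool", "arguments": {"commands": [[-1,0,0,0,0],[-1,0,0,0,0],[-1,0,0,0,0]]}}

```text
time_s: 2.95
position: [0.4994, -0.0028, 0.3609]
ee_rot: [-0.1, 0.995, 0.0, 0.0]
contact_force: [0.4, -0.5, -0.4]
gripper_width: 0.0852
```

```bash
python3 - <<'E'
from h import *
save('wrist','w3');print(robot.sense()['position'])
a=cv2.imread('pics/w2.png')[:400];b=cv2.imread('pics/w3.png')[:400]
cv2.imwrite('pics/c3.png',cv2.resize(np.vstack([a,b])[:, :],(480,600),interpolation=cv2.INTER_AREA))
E
```

```text
[ 0.4994769  -0.00284593  0.36085226]
```

View pics/c3.png

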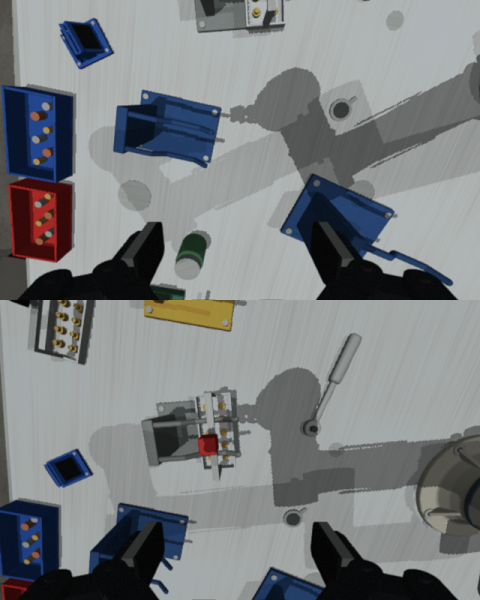

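In w2 the blue stand is at about (225,170), and in w3 the grip is at about (277,193). I'll crop both for exact points.

```bash
python3 - <<'E'
from h import *
a=cv2.imread('pics/w2.png')[110:230,145:305];b=cv2.imread('pics/w3.png')[120:240,180:340]
f=lambda x:cv2.resize(x,None,fx=5,fy=5,interpolation=cv2.INTER_CUBIC)[:, :800]
cv2.imwrite('pics/c4.png',f(a))
im,K,E=load('w3'); hsv=cv2.cvtColor(im,cv2.COLOR_BGR2HSV); h,s,v=cv2.split(hsv)
m=(((h<8)|(h>172))&(s>130)&(v>60)).astype(np.uint8); m[:120]=0;m[250:]=0;m[:,:200]=0;m[:,330:]=0
ys,xs=np.nonzero(m);print('red box',xs.min(),xs.max(),ys.min(),ys.max())
g=f(b);cv2.imwrite('pics/c5.png',g)
mt=m*(v>np.percentile(v[m>0],50)*0.9).astype(np.uint8)
r=cv2.minAreaRect(np.argwhere(mt)[:,::-1].astype(np.float32));print(r,ray(K,E,*r[0],.195)); print([ray(K,E,*p,.195).round(4) for p in cv2.boxPoints(r)])
E
```

```text
red box 264 288 183 207
((275.79998779296875, 194.90000915527344), (23.31852912902832, 22.450286865234375), 82.87498474121094) [ 0.54008717 -0.01443396  0.195     ]
[array([ 0.5529, -0.0214,  0.195 ]), array([ 0.5334, -0.028 ,  0.195 ]), array([ 0.527 , -0.0073,  0.195 ]), array([ 0.547 , -0.0006,  0.195 ])]
```

View pics/c4.png

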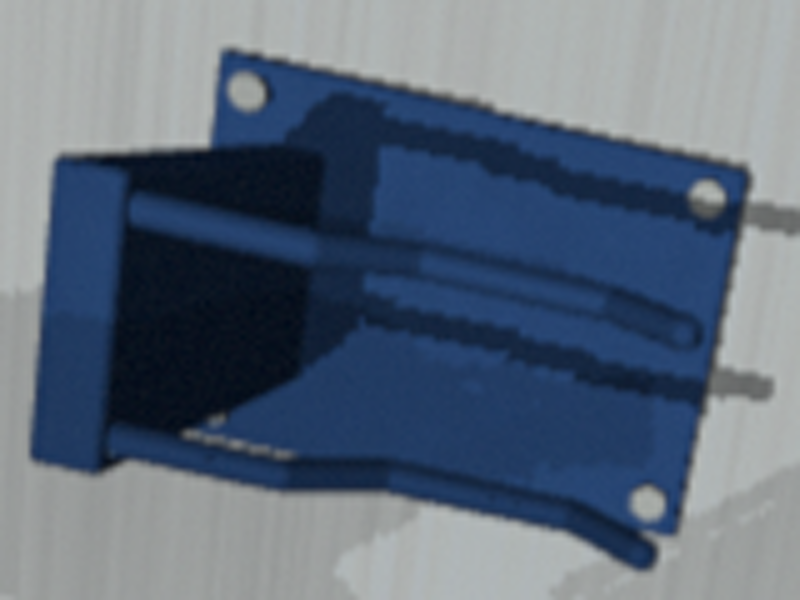

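View pics/c5.png

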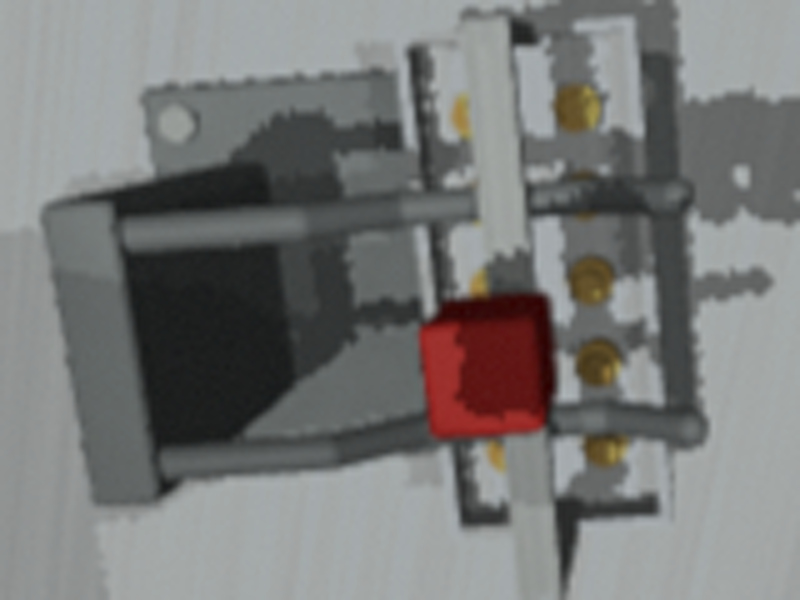

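```bash
python3 - <<'E'
from h import *
def go(fn,ox,oy,pts):
    _,K,E=load(fn); o={}
    for n,(u,v,z) in pts.items(): o[n]=ray(K,E,u/5+ox-.4,v/5+oy-.4,z)[:2]; print(n,o[n].round(4))
    return o
yaw=lambda d:np.arctan2(d[1],d[0])
o=go('w3',180,120,{'grip':(487,377,.195),'barR':(492,40,.133),'barL':(538,560,.133),'pR':(117,205,.145),'pL':(157,495,.145),'tR':(680,192,.142),'tL':(690,428,.142),'g1':(423,322,.195),'g2':(542,316,.195),'g3':(547,432,.195),'g4':(435,438,.195)})
print('bar yaw',yaw(o['barL']-o['barR'])-np.pi/2,'post',yaw(o['pL']-o['pR'])-np.pi/2,'prong',yaw(o['pR']+o['pL']-o['tR']-o['tL']))
b=go('w2',145,110,{'pR':(128,168,.145),'pL':(97,468,.145),'tR':(690,332,.142),'tL':(647,555,.142),'b1':(248,92,.008),'b2':(706,198,.008),'b3':(647,503,.008)})
y=[yaw(b['pL']-b['pR'])-np.pi/2,yaw(b['tL']-b['tR'])-np.pi/2,yaw(b['pR']+b['pL']-b['tR']-b['tL']),yaw(b['b1']-b['b2']),yaw(b['b3']-b['b2'])-np.pi/2];print(y)
P=(b['pR']+b['pL'])/2;T=(b['tR']+b['tL'])/2;w=y[2];c=np.array([np.cos(w),np.sin(w)]);print(P-.077*c,T+.044*c,np.linalg.norm(P-T),np.linalg.norm(b['tL']-b['tR']))
E
```

```text
grip [ 0.539  -0.0146]
barR [ 0.5546 -0.0725]
barL [0.5255 0.0374]
pR [ 0.6244 -0.0249]
pL [0.6096 0.0356]
tR [ 0.51   -0.0505]
tL [ 0.4979 -0.0016]
g1 [ 0.5521 -0.0223]
g2 [ 0.531  -0.0276]
g3 [ 0.5263 -0.0066]
g4 [ 0.5466 -0.0013]
bar yaw 0.25878616990924574 post 0.24085533762870215 prong 0.2710266819489365
pR [0.6884 0.2038]
pL [0.6905 0.2678]
tR [0.5703 0.2143]
tL [0.5713 0.2644]
b1 [0.7122 0.1921]
b2 [0.5818 0.1951]
b3 [0.5839 0.2861]
[np.float64(-0.032079759811316944), np.float64(-0.021319953810187364), np.float64(-0.029976065587554127), np.float64(-0.02318025846391985), np.float64(-0.023568198215793146)]
[0.61246785 0.23811621] [0.6147683  0.23804723] 0.11869851151164358 0.05008767021413366
```

Grip: (0.539, -0.0145), yaw 0.25. Blue: origin (0.613, 0.238), yaw -0.025, with tip-to-post 118.7 mm and spacing 50.1 mm, so the size is right. Descending on the grip.

Request:
{"name": "drive_tool", "arguments": {"commands": [[-1,20,-6,-10,0.052],[-1,39.5,-11.5,-40,0.052],[-1,39.5,-11.5,-80,0.052],[-1,39.5,-11.5,-120,0.052],[-1,39.5,-11.5,-160,0.052]]}}

```text
time_s: 3.62
position: [0.539, -0.0146, 0.1994]
ee_rot: [-0.125, 0.992, 0.0, 0.0]
contact_force: [1.5, 0.4, 0.0]
gripper_width: 0.0855
```

Request:
{"name": "drive_tool", "arguments": {"commands": [[-1,0,0,-25,0],[-1,0,0,-43,0],[-1,0,0,-43,0],[-1,0,0,-43,0]]}}

```text
time_s: 4.12
position: [0.5397, -0.015, 0.1587]
ee_rot: [-0.125, 0.992, -0.0, 0.001]
contact_force: [0.3, 0.5, 0.5]
gripper_width: 0.0855
```

Request:
{"name": "drive_tool", "arguments": {"commands": [[0.2,0,0,0,0],[0.5,0,0,0,0],[0.8,0,0,0,0],[1,0,0,0,0],[1,0,0,0,0]], "force": 50}}

```text
time_s: 4.75
position: [0.5394, -0.0155, 0.1581]
ee_rot: [-0.125, 0.992, -0.0, 0.0]
contact_force: [0.8, -0.7, 1.7]
gripper_width: 0.0215
```

Request:
{"name": "drive_tool", "arguments": {"commands": [[1,0,0,0,0],[1,0,0,0,0],[1,0,0,0,0]]}}

```text
time_s: 5.12
position: [0.5394, -0.0154, 0.1581]
ee_rot: [-0.125, 0.992, -0.0, 0.0]
contact_force: [1.0, -0.7, 4.0]
gripper_width: 0.0217
```

```bash
python3 - <<'E'
from h import *
s=robot.sense();print(s['position'],s['ee_rot'],s['contact_force'],s['gripper_width'])
c=save('wrist','w4');s=save('scene','s4')
a=c['color'][90:390,120:520];b=s['color'][165:295,320:480]
cv2.imwrite('pics/c6.png',np.vstack([a,cv2.resize(b,(400,325))[:300]]))
E
```

```text
[ 0.53940873 -0.01544752  0.15811592] [-1.24734712e-01  9.92190022e-01 -7.34938462e-05  4.53876248e-04] [ 1.04198102 -0.72724307  4.01566643] 0.021654479215733286
```

View pics/c6.png

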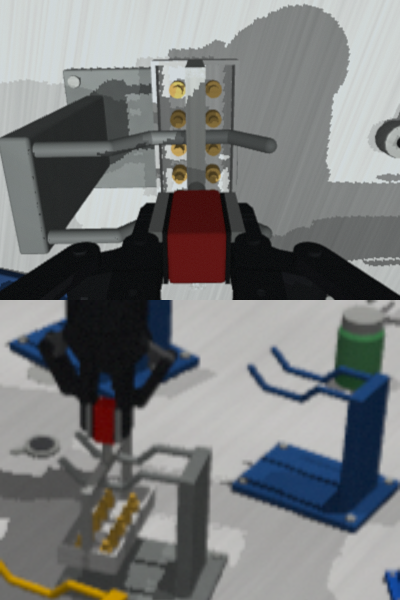

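The grip is held squarely: 21.7 mm opening, with the jaws normal to the bar. Lifting 32 mm, then drawing out.

Request:
{"name": "drive_tool", "arguments": {"commands": [[1,0,0,4,0],[1,0,0,12,0],[1,0,0,22,0],[1,0,0,32,0],[1,0,0,32,0]], "force": 60}}

```text
time_s: 5.85
position: [0.5397, -0.0154, 0.191]
ee_rot: [-0.125, 0.992, 0.0, 0.001]
contact_force: [0.7, 0.6, -2.3]
gripper_width: 0.0213
```

Request:
{"name": "drive_tool", "arguments": {"commands": [[1,0,0,0,0],[1,-10,-2.5,0,0],[1,-27,-7,0,0],[1,-46,-12,0,0],[1,-64,-16,0,0]]}}

```text
time_s: 6.48
position: [0.4736, -0.0318, 0.1895]
ee_rot: [-0.125, 0.992, 0.0, -0.0]
contact_force: [0.6, 0.6, -3.0]
gripper_width: 0.0215
```

Request:
{"name": "drive_tool", "arguments": {"commands": [[1,-18,-5,0,0],[1,-35,-9,0,0],[1,-43,-11,0,0],[1,-43,-11,0,0],[1,-43,-11,0,0]]}}

```text
time_s: 7.1
position: [0.4326, -0.0423, 0.1898]
ee_rot: [-0.125, 0.992, -0.0, 0.0]
contact_force: [0.1, -1.1, -2.8]
gripper_width: 0.0213
```

```bash
python3 - <<'E'
from h import *
c=save('wrist','w5');s=save('scene','s5')
a=c['color'][60:460,120:520];b=s['color'][145:305,260:420]
cv2.imwrite('pics/c7.png',np.hstack([a,cv2.resize(b,(400,400))]))
s=robot.sense();print(s['contact_force'],s['ft_torque'],s['position'])
E
```

```text
[ 0.21177029  0.26093541 -2.9770438 ] [-0.02773782 -0.01252405  0.04307031] [ 0.43252332 -0.04232337  0.18966809]
```

View pics/c7.png

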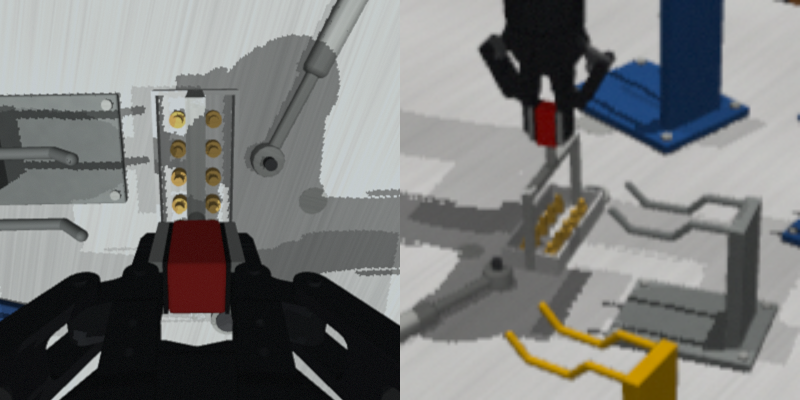

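The rack is free, level and unshifted in the hand, and its weight reads about 3 N. I'll work out the rack's offset in the hand from this picture while carrying on.

```bash
python3 - <<'E'
from h import *
im,K,E=load('w5'); p=np.array([.4325,-.0423]); w=.25
R=np.array([[np.cos(w),np.sin(w)],[-np.sin(w),np.cos(w)]])
for n,u,v,z in [('trayTopL',273,150,.099),('trayTopR',357,150,.099),('trayBotOuter',315,149,.077),('trayMidL',277,260,.099),('trayMidR',355,260,.099)]+[('jet%d'%i,u,v,.105) for i,(u,v) in enumerate([(297,179),(333,178),(298,208),(333,208),(298,236),(333,236),(299,264),(333,264)])]:
    print(n,(R@(ray(K,E,u,v,z)[:2]-p)*1e3).round(1))
for z in (.157,.165): print('bar end at y-65 proj',z,proj(K,E,[*(p+R.T@[0,-.065]),z]))
_,K,E=load('top0');print('big hook near', ray(K,E,200,262,.25),ray(K,E,200,262,0), ray(K,E,168,330,.2))
E
```

```text
trayTopL [ 29.2 -63.7]
trayTopR [-27.1 -63.6]
trayBotOuter [  1.1 -63.2]
trayMidL [29.3 15.4]
trayMidR [-28.5  15.4]
jet0 [ 13.1 -45.1]
jet1 [-11.  -45.8]
jet2 [ 12.8 -25.2]
jet3 [-11.3 -25.2]
jet4 [13.1 -5.1]
jet5 [-11.6  -5.1]
jet6 [12.7 16.2]
jet7 [-11.9  16.2]
bar end at y-65 proj 0.157 [316.63523472 153.25385689]
bar end at y-65 proj 0.165 [316.64838489 154.27404142]
big hook near [0.34046943 0.22585216 0.25      ] [0.35718682 0.27873069 0.        ] [0.18217113 0.30605877 0.2       ]
```

Request:
{"name": "drive_tool", "arguments": {"commands": [[1,1,12,0,-0.02],[1,3,40,0,-0.07],[1,6,75,0,-0.13],[1,15,110,0,-0.19],[1,28,145,0,-0.24]]}}

```text
time_s: 7.82
position: [0.4605, 0.1039, 0.1897]
ee_rot: [-0.004, 1.0, -0.0, 0.0]
contact_force: [1.0, 0.1, -3.0]
gripper_width: 0.0212
```

The rack sits about +1 mm in x and y from the TCP, so the target TCP is (0.6125, 0.237). On to the front of blue.

Request:
{"name": "drive_tool", "arguments": {"commands": [[1,14,36,0,-0.033],[1,28,75,0,-0.033],[1,38,110,0,-0.033],[1,44,130,0,-0.033],[1,44,136,0,-0.033]]}}

```text
time_s: 8.45
position: [0.5043, 0.2394, 0.1891]
ee_rot: [0.011, 1.0, -0.0, -0.0]
contact_force: [-0.8, -0.0, -2.1]
gripper_width: 0.0216
```

Request:
{"name": "drive_tool", "arguments": {"commands": [[1,0,0,0,0],[1,0,0,0,0],[1,0,0,0,0]]}}

```text
time_s: 8.82
position: [0.504, 0.2378, 0.1901]
ee_rot: [0.012, 1.0, 0.0, 0.0]
contact_force: [0.3, -0.4, -2.2]
gripper_width: 0.0218
```

```bash
python3 - <<'E'
from h import *
c=save('wrist','w6');s=save('scene','s6')
a=c['color'][60:460,20:420];b=s['color'][115:275,330:490]
cv2.imwrite('pics/c8.png',np.hstack([a,cv2.resize(b,(400,400))]))
s=robot.sense();print(s['contact_force'],s['ee_rot'],s['position'])
E
```

```text
[ 0.44002108  0.39875498 -2.87877245] [1.17567715e-02 9.99930873e-01 9.73573831e-05 1.33219890e-04] [0.50407747 0.23807    0.19001981]
```

View pics/c8.png

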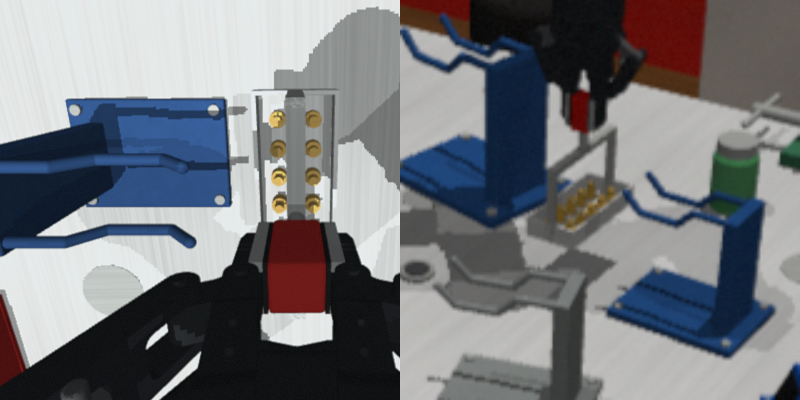

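Both are in view: the rack is level in front of blue, with the blue tips at (203,228) and (210,302) and the base bolts at (95,171) and (233,170). Final check of the offset from this view.

```bash
python3 - <<'E'
from h import *
_,K,E=load('w6'); p=np.array([.5041,.2381]); w=-.0235
R=np.array([[np.cos(w),np.sin(w)],[-np.sin(w),np.cos(w)]])
for n,u,v,z in [('tipR',204,228,.142),('tipL',211,302,.142),('dipR',165,220,.121),('dipL',170,289,.121),('bolt1',95,171,.008),('bolt2',233,170,.008),('baseR',250,266,.008),('trayL',274,150,.099),('trayR',358,150,.099),('j0',297,179,.105),('j1',333,178,.105),('j6',299,264,.105),('j7',333,264,.105)]:
    q=ray(K,E,u,v,z)[:2]; print(n,q.round(4),(R@(q-p)*1e3).round(1))
E
```

```text
tipR [0.5696 0.215 ] [ 66.  -21.6]
tipL [0.5711 0.2634] [66.4 26.9]
dipR [0.6016 0.2148] [ 98. -21.]
dipL [0.6059 0.2639] [101.1  28.2]
bolt1 [0.7136 0.1933] [210.5 -39.9]
bolt2 [0.5823 0.1955] [ 79.2 -40.7]
baseR [0.5743 0.294 ] [68.8 57.5]
trayL [0.5311 0.1736] [ 28.5 -63.8]
trayR [0.4746 0.175 ] [-28.  -63.8]
j0 [0.516  0.1926] [ 13.  -45.2]
j1 [0.4919 0.1925] [-11.1 -45.9]
j6 [0.5171 0.2539] [12.6 16.1]
j7 [0.4925 0.2545] [-12.   16.1]
```

The target TCP is about (0.612, 0.237), so I need dx +108, dy −1. Going in.

Request:
{"name": "drive_tool", "arguments": {"commands": [[1,8,1,0,0],[1,22,1,0,0],[1,38,0.5,0,0],[1,54,0.5,0,0],[1,70,0,0,0]]}}

```text
time_s: 9.55
position: [0.5755, 0.2384, 0.1894]
ee_rot: [0.012, 1.0, -0.0, -0.0]
contact_force: [0.2, -0.1, -2.8]
gripper_width: 0.0216
```

Request:
{"name": "drive_tool", "arguments": {"commands": [[1,15,-0.5,0,0],[1,28,-0.8,0,0],[1,38,-0.8,0,0],[1,38,-0.8,0,0],[1,38,-0.8,0,0]]}}

```text
time_s: 10.18
position: [0.6119, 0.2377, 0.1897]
ee_rot: [0.011, 1.0, -0.0, -0.0]
contact_force: [0.0, -0.2, -2.2]
gripper_width: 0.0214
```

Request:
{"name": "drive_tool", "arguments": {"commands": [[1,0,0,-5,0],[1,0,0,-12,0],[1,0,0,-19,0],[1,0,0,-25,0],[1,0,0,-25,0]]}}

```text
time_s: 10.8
position: [0.6117, 0.2376, 0.1639]
ee_rot: [0.012, 1.0, -0.0, -0.001]
contact_force: [0.3, -1.0, -2.4]
gripper_width: 0.0214
```

```bash
python3 - <<'E'
from h import *
s=robot.sense();print(s['contact_force'],s['ft_torque'],s['ee_rot'],s['position'])
c=save('wrist','w7');s=save('scene','s7')
a=c['color'][60:460,100:500];b=s['color'][155:275,350:470]
cv2.imwrite('pics/c9.png',np.hstack([a,cv2.resize(b,(400,400))]))
E
```

```text
[ 0.27136024 -0.99319579 -2.36605311] [-0.00183037 -0.00549379  0.01909868] [ 1.15030571e-02  9.99933562e-01 -3.70461958e-04 -6.43341801e-04] [0.61171168 0.23757858 0.16391801]
```

View pics/c9.png

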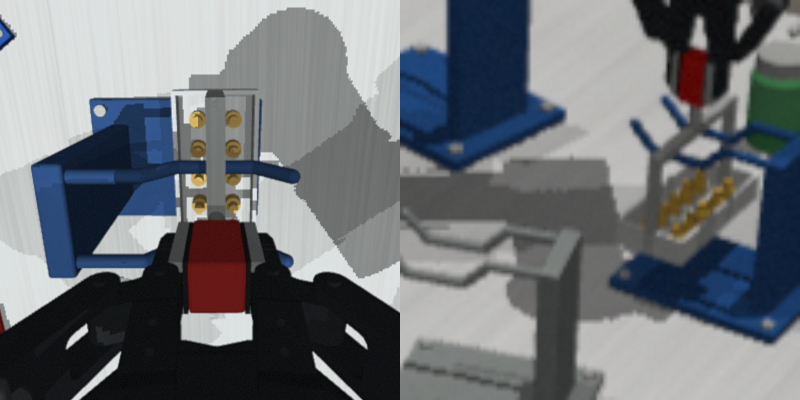

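The bar is over both prongs inside the dip, with the tray beneath and the tip at (397,236), consistent with the hung pose on grey. Lowering the last 6 mm.

Request:
{"name": "drive_tool", "arguments": {"commands": [[1,0,0,-2,0],[1,0,0,-4,0],[1,0,0,-5.5,0],[1,0,0,-5.5,0],[1,0,0,-5.5,0]]}}

```text
time_s: 11.52
position: [0.6121, 0.2378, 0.1593]
ee_rot: [0.011, 1.0, -0.0, 0.0]
contact_force: [-0.0, -0.8, -2.8]
gripper_width: 0.0214
```

Request:
{"name": "drive_tool", "arguments": {"commands": [[1,0,0,-0.6,0],[1,0,0,-1.2,0],[1,0,0,-1.2,0],[1,0,0,-1.2,0]]}}

```text
time_s: 12.02
position: [0.6121, 0.2378, 0.1583]
ee_rot: [0.011, 1.0, 0.0, 0.0]
contact_force: [-0.1, 0.6, -1.0]
gripper_width: 0.0214
```

Contact is starting, because the weight reading is dropping. A little further.

Request:
{"name": "drive_tool", "arguments": {"commands": [[1,0,0,-0.5,0],[1,0,0,-0.5,0],[1,0,0,-0.5,0]]}}

```text
time_s: 12.4
position: [0.6122, 0.2378, 0.1582]
ee_rot: [0.011, 1.0, 0.0, 0.0]
contact_force: [-2.1, 0.0, 4.4]
gripper_width: 0.0212
```

```bash
python3 - <<'E'
from h import *
im=save('wrist','w8')['color'];s=robot.sense();print(s['contact_force'],s['ft_torque'],s['position'])
_,K,E=load('w8')
# check tip rows by blue mask right of the tray
h,S,v=cv2.split(cv2.cvtColor(im,cv2.COLOR_BGR2HSV)); m=((h>100)&(h<125)&(S>100)&(v>50)).astype(np.uint8)
m[:, :365]=0; m[:,430:]=0; m[350:]=0; m[:190]=0
n,l,st,ce=cv2.connectedComponentsWithStats(m)
print([(x.tolist(),c.round(1)) for x,c in zip(st,ce) if 40<x[4]<3000])
for p in [(.5703,.2143,.145),(.5713,.2644,.145)]: print(proj(K,E,p))
E
```

```text
[-1.55170739  0.35047149  3.59137561] [-0.04640931  0.90692191 -0.04129777] [0.61219317 0.23776727 0.1581636 ]
[([365, 225, 39, 22, 509], array([383.4, 235.8])), ([380, 316, 16, 17, 145], array([388.1, 324. ]))]
[401.71299243 241.43837272]
[394.91822117 331.37571649]
```

The rack is seated at the same height as on grey (0.158), with the prongs carrying it. Opening and rising.

Request:
{"name": "drive_tool", "arguments": {"commands": [[0.4,0,0,0.3,0],[0.2,0,0,0.3,0],[-0.2,0,0,0.3,0],[-0.6,0,0,0.3,0],[-1,0,0,0.3,0]], "force": 20}}

```text
time_s: 13.08
position: [0.6121, 0.2378, 0.1578]
ee_rot: [0.012, 1.0, 0.0, 0.0]
contact_force: [-0.9, -0.1, -0.6]
gripper_width: 0.0832
```

Request:
{"name": "drive_tool", "arguments": {"commands": [[-1,0,0,0,0],[-1,0,0,10,0],[-1,0,0,30,0],[-1,0,0,60,0],[-1,0,0,90,0]]}}

```text
time_s: 13.7
position: [0.6121, 0.2377, 0.2497]
ee_rot: [0.011, 1.0, 0.0, 0.0]
contact_force: [0.2, -0.4, 0.3]
gripper_width: 0.0853
```

Request:
{"name": "drive_tool", "arguments": {"commands": [[-1,-20,0,40,0],[-1,-60,0,80,0],[-1,-83,0,112,0],[-1,-83,0,112,0],[-1,-83,0,112,0]]}}

```text
time_s: 14.32
position: [0.5289, 0.2378, 0.3599]
ee_rot: [0.011, 1.0, 0.0, -0.0]
contact_force: [0.0, 0.6, -0.2]
gripper_width: 0.0855
```

```bash
python3 - <<'E'
from h import *
c=save('wrist','w9');s=save('scene','s9');t=save('top','t9')
a=c['color'][100:240,135:315];b=s['color'][155:275,370:490]
cv2.imwrite('pics/c10.png',np.hstack([cv2.resize(a,(514,400),interpolation=cv2.INTER_CUBIC),cv2.resize(b,(280,280))[:400].copy() if 0 else cv2.copyMakeBorder(cv2.resize(b,(280,280)),0,120,0,0,0)]))
s=robot.sense();print(s['contact_force'],s['position'],s['gripper_width'],s['time_s'])
E
```

```text
[ 0.43752247 -0.26871026  0.69752868] [0.52920742 0.23761428 0.35850804] 0.08556197932717018 14.475
```

No more pictures can be viewed, so I'll check numerically: the grip position, the bar direction and the jar.

```bash
python3 - <<'E'
from h import *
def red(fn,box):
    im,K,E=load(fn);h,s,v=cv2.split(cv2.cvtColor(im,cv2.COLOR_BGR2HSV)); m=(((h<8)|(h>172))&(s>130)&(v>40)).astype(np.uint8)
    k=np.zeros_like(m);k[box[1]:box[3],box[0]:box[2]]=1; m*=k
    r=cv2.minAreaRect(np.argwhere(m)[:,::-1].astype(np.float32)); return K,E,r,m
K,E,r,m=red('w9',(140,90,420,300));print(r,[ray(K,E,*p,.195)[:2].round(4) for p in cv2.boxPoints(r)],'c',ray(K,E,*r[0],.195))
print('expected px of grip top centre',proj(K,E,(.613,.238,.195)))
im=load('w9')[0];h,S,v=cv2.split(cv2.cvtColor(im,cv2.COLOR_BGR2HSV))
# brass jets -> rack axis
b=((h>12)&(h<32)&(S>100)&(v>60)).astype(np.uint8); u0,v0=np.array(r[0],int); k=np.zeros_like(b);k[max(0,v0-80):v0+70,u0-60:u0+90]=1
n,l,st,ce=cv2.connectedComponentsWithStats(b*k)
print([(ray(K,E,*c,.073)[:2].round(4),int(x[4])) for x,c in zip(st[1:],ce[1:]) if x[4]>12])
K,E,r,m=red('t9',(190,100,250,220));print('top red',r, 'exp',proj(K,E,(.613,.238,.195)))
for a,bb in(('top0','t9'),('scene0','s9')):
    o=[]
    for f in(a,bb):
        h,S,v=cv2.split(cv2.cvtColor(load(f)[0],cv2.COLOR_BGR2HSV));g=((h>50)&(h<85)&(S>70)).astype(np.uint8)
        n,l,st,ce=cv2.connectedComponentsWithStats(g);o.append([(c.round(1).tolist(),int(x[4])) for x,c in zip(st[1:],ce[1:]) if x[4]>60])
    print(o)
E
```

```text
((231.4864044189453, 214.7821044921875), (29.193038940429688, 30.56536293029785), 86.42366790771484) [array([0.6221, 0.2219]), array([0.5937, 0.2207]), array([0.5944, 0.2487]), array([0.6235, 0.2499])] c [0.6083751 0.2351189 0.195    ]
expected px of grip top centre [226.86918907 217.88072151]
[(array([0.5958, 0.194 ]), 68), (array([0.6165, 0.1931]), 13), (array([0.5957, 0.2137]), 42), (array([0.5964, 0.2362]), 62), (array([0.5967, 0.2574]), 59)]
top red ((203.5, 156.0), (12.0, 11.0), 90.0) exp [203.84471716 152.67209085]
[[([60.2, 148.5], 2346), ([127.7, 184.1], 214)], [([42.8, 123.3], 94), ([127.9, 184.1], 218)]]
[[([514.2, 173.2], 1452), ([463.5, 185.0], 253)], [([514.3, 173.2], 1454), ([463.6, 185.0], 252)]]
```

```bash
python3 -c "
from workcell import robot
print(robot.job_done())"
```

```text
the job is handed in; nothing more can be done
None
```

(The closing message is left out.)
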